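# Tighten the nut between the cheeks with short wrench strokes

## Robot

A 6-joint arm with a two-finger parallel gripper is mounted at the origin on a cart in front of the work surface, level with it; the furniture and walls round the work are solid. World frame = base frame: x ahead of the robot, y to its left, z up, the work surface at z = 0. Lengths are in m, angles in rad, forces in N, time in s.
With the tool pointing down it reaches from about 0.375 to 0.9 m from the base axis. Payload 3.1 kg.
Tool frame: the origin (TCP) lies on the centre line of the jaws, within the pads' length; the fingertips stand 8 mm ahead of it and the grasp point (between the pads) lies 11 mm behind it; z points along the fingers, y is the line along which they close (so a half turn about z gives the same grasp; the last joint's range is limited). The gripper opens to 85 mm and grips with 20 to 120 N. Pads are 22 mm wide; open, the fingers measure 114 mm over their backs; the gripper's body (76 mm by 85 mm) begins 54 mm behind the grasp point. The pads swing forward as they close: fully open they stand 13 mm farther back than shut.
Start: joints at [1.05, 0.527, 1.433, -0, 1.181, -0.178], TCP at [0.209, 0.589, 0.239] pointing down, gripper open.
Joint ranges: [-3.08, 3.08], [-0.75, 2.2], [0.22, 2.44], [-1.43, 4.57], [0, 2.65], [-2.85, 2.85]. Speed limits (rad/s): [2.79, 2.79, 3.14, 3.14, 3.14, 3.14].

## Interface

Orientations are given as a unit quaternion [x, y, z, w].
In Python, from station import * gives the robot as it stands.
- The arm moves only by the tool play_rows, never from a script. Its argument "rows" is a list of rows, each a list of 3 entries, a list of its own where there are three numbers: the turn, a rotation vector about the tool's x, y, z in degrees, then the shift along the tool's x, y, z in mm, then the closure, from 0 (fully open) to 1 (shut). In form: [[[ax, ay, az], [dx, dy, dz], jaw], ...]. A call has 1 to 12 rows; each row shifts and turns the commanded pose from where the row before left it, along the tool's axes as they then stand; what a row does not reach is not made up. A row lasts 1/12 s, in which the tool goes at most 41.7 mm and 7.16 degrees, less where a joint would pass 70% of its speed; a pose out of reach is approached as far as the arm can. A call with a gripper value outside its range is refused whole. The fingers move at their own pace and stop on an object; "grip_force" is the grip in N (left out, the last holds). Time passes only in rows, so rows that do not move let the fingers close. It gives the time, the measured TCP pose, the force, the opening and the grip force at its end, in the units of the state.
- sense(): the state, without advancing time (a new reading comes with each control period).
- snapshot(name): name is "scene" or "side" or "wrist"; returns (picture, depth): 480x640x3 uint8, red, green, blue; 480x640 float32, m along the optical axis (not along the pixel's ray), 0 where there is no reading.
- get_calibration(name): a dict with "vfov" (degrees; the focal length in pixels is half the picture's height over the tangent of half this angle, whatever the lens; pixels are square), "cx", "cy" (the principal point, pixels), "xyz" and "attitude" of the camera in the world. Camera axes: x right, y down, z forward; pixel columns grow to the right and rows downward; lengths in m; the calibration is good to about 2 mm. A picture is of the moment at which its call begins: read the wrist's pose just before it. get_calibration takes no time and is no camera call; for the wrist camera it gives the pose at the moment of the call.
- sign_off(): hands the job in; it is judged then, once.
The state is a dict: "t": time; "q": joint angles; "qd": joint speeds; "tau": joint torques, N m; "tcp_pos": TCP position; "tool_rot": TCP orientation; "force": force on the tool from outside, world axes, zero at the start; "ft_torque": the same for the moment, N m; "finger_gap": opening from 0.0 (shut) to 1.0 (fully open); "gripper_force": force on a finger pad.
Only numpy, scipy, OpenCV 4.12 (cv2) and the standard library are available. Lean on these libraries where they do the work, as an engineer would, in place of code of your own. Each camera call takes 0.05 s, during which the arm holds its last target. There are 200 camera calls.

## Task

Tighten the large hex nut on the grey cast foot clockwise until it is fully home, using the big ring of the double-ended ring wrench; the foot's cheeks allow only a short swing, so lift the wrench off and reseat it for each stroke. Work gently: do not ram the wrench onto the nut, against the foot or against the final stop, do not turn the nut with the fingers, and leave the other things on the bench where they are. Finally lay the wrench flat on the bench, clear of the foot.

Things in the scene. Friction and masses are not known exactly. Their poses are not given: they have to be found in the camera images.
- wrench_grip (a point): Centre of the straight shank of the steel double-ended ring wrench (245 mm long, about 0.28 kg, loose). Shank 12 mm wide (y), 14 mm tall (z), straight for 50 mm either way. Axes: x along the shank towards the big ring, z up. Both rings are cranked down, undersides 34 mm below this point: the wrench lies on its rings with the shank raised.
- wrench_ring (a point): Centre of the big ring's hole at its underside: 100 mm along +x and 34 mm below wrench_grip, same axes. Ring 16 mm tall, 51 mm outside, six-sided through hole 33.6 mm across flats; two opposite corners of the hole lie along the wrench's x axis. The small ring at the other end (-x; hole 25 mm, 41 mm outside) does not fit the nut.
- foot_stud (a point): On the foot: the stud's axis at the nut's underside, 15 mm above the bench; when fully seated, wrench_ring is at this point. x points from the stud to the foot's back plate, z up. Hex nut: 32 mm across flats, 22 mm tall, topmost 2.5 mm chamfered in to 25 mm across flats. The stud, 20 mm diameter, ends 8 mm above the nut. The wrench seats with its shank towards -x.
- foot: The fixed grey cast foot, origin under the stud on the bench, axes as foot_stud. Base plate 12 mm thick, x -58 to +60, y +-75 mm; back plate 85 mm high at x = 46 mm; two upright cheeks, 65 mm high above the bench, beside the nut, flaring forward to 77 mm from the stud. The seated wrench can swing 42 degrees to either side of -x before its shank touches a cheek.
- nut (a joint): Turn of the hex nut, rad, growing clockwise seen from above; starts at 0 to 0.2, fully home at a hard stop at 2.0. Stays where left; turning takes 0.4 N m (4 N at wrench_grip). It does NOT tell where the hex's corners point: that differs each time and must be felt or seen. The ring fits every 60 degrees, with about 5 degrees of play either way.
- spanner: Bystander: loose combination spanner, 188 x 41 x 10 mm, origin under its centre. Not to be moved.
- pliers: Bystander: loose pliers, 180 x 59 x 15 mm, origin under the centre. Not to be moved.
- marker: Bystander: loose marker pen, 135 x 17 x 16 mm, origin under the centre. Not to be moved.
- tape_measure: Bystander: loose tape measure, 85 x 41 x 66 mm, origin under the centre. Not to be moved.
- cream_jar: Bystander: loose jar, 60 mm diameter, 76 mm tall, origin under the centre. Not to be moved.
Things that resemble listed ones, but are neither listed nor needed, are in the scene too. There is more than one size of the foot; the one meant has the size given above.

How it is judged:
On the way, in this order (a step that is already met when the one before it is completed fails the run):
1. the big ring is seated down on the nut (horizontal distance between wrench_ring and foot_stud below 0.004 m and z of wrench_ring in the frame of foot_stud below 0.009 m and value of joint nut below 1.3 rad), for 0.1 s.
2. with the nut part turned, the wrench is lifted off it for a new stroke (horizontal distance between wrench_ring and foot_stud below 0.03 m and z of wrench_ring in the frame of foot_stud above 0.016 m and value of joint nut between 0.35 and 1.9 rad), for 0.05 s.
3. the nut is turned home with the ring seated on it (horizontal distance between wrench_ring and foot_stud below 0.004 m and z of wrench_ring in the frame of foot_stud below 0.009 m and value of joint nut above 1.92 rad), for 0.1 s.
At the end, for the whole second after the job is handed in: The nut is at its stop (joint above 1.9 of 2.0 rad) and the wrench lies still, flat on its two rings on the bench (within about 7 degrees), not touching the foot, its big ring more than 130 mm from the stud (value of joint nut above 1.9 rad and height (world z) of wrench_grip between 0.028 and 0.042 m and height (world z) of wrench_ring below 0.008 m and angle between wrench_grip's own z axis and vertical below 0.12 rad and horizontal distance between wrench_ring and foot_stud above 0.13 m and linear speed of wrench below 0.02 m/s and not (contact force between wrench and foot above 0.2 N)).
It fails at once if the wrench is rammed onto the nut from above (over 40 N between wrench and nut while the ring is not down on it) (z of wrench_ring in the frame of foot_stud above 0.01 m and contact force between wrench and nut above 40 N).
It fails at once if the nut is wrenched too hard, as against its stop (over 250 N in all on the faces of the hex, about 4 N m) (contact force between wrench and nut above 250 N).
It fails at once if the wrench is driven against the foot (over 30 N) (contact force between wrench and foot above 30 N).
It fails at once if the fingers push on the nut (over 2 N), or the robot pushes on the foot (over 15 N) (contact force between any of the fingers, the arm and foot above 15 N or contact force between the fingers and nut above 2 N).
It fails at once if a bystander is moved by more than 30 mm (distance of any of spanner, pliers, marker, tape_measure, cream_jar from where it was at the start of the episode above 0.03 m).
It also fails if it takes over 72 s, if anything falls off the work surface, if the arm or the gripper's body presses on something with over 40 N, if the wrist force passes 120 N, or if a joint passes its speed limit or range.

## Working session

There is one attempt and no reset: what is moved stays moved. The work goes in short steps, Python scripts to look and compute and a tool call to move; the robot and the scene stay as the last step left them, time stands still between calls to the robot, and variables do not carry over. Pictures are saved under pics/ and viewed, at most 10 in all, crops included, and the job is handed in when it is done.

Besides the shell and the picture viewer there is one more tool, called after "Emit:" by a JSON object that holds its "name" and its "arguments", one argument or row to a line. play_rows: Moves the arm, as the interface text tells. Its arguments: {"type":"object","properties":{"rows":{"type":"array","items":{"type":"array"}},"grip_force":{"type":"number"}},"required":["rows"]}

```bash
mkdir -p pics; ls
python3 - <<'E'
from station import *
import cv2,numpy as np
print(sense())
for n in("scene","side","wrist"):
    c=get_calibration(n);p,d=snapshot(n);print(n,c,d[d>0].min(),d.max())
    cv2.imwrite(f"pics/{n}0.png",p[:,:,::-1]);np.savez(f"/tmp/{n}0.npz",p=p,d=d)
E
```

```text
pics
{'t': 0.0, 'q': array([ 1.05050685e+00,  5.28469842e-01,  1.43388389e+00,  1.11651854e-05,
        1.18138955e+00, -1.78492367e-01]), 'qd': array([-2.15443653e-03, -1.03534031e-03,  2.25603980e-06, -1.47429487e-03,
       -1.85080204e-03,  8.47539074e-04]), 'tau': array([-2.23217874e-03, -4.42361140e+01, -1.78023487e+01, -4.25523904e-04,
        8.43916554e-03,  9.45591808e-06]), 'tcp_pos': array([0.20910643, 0.58825395, 0.23833719]), 'tool_rot': array([ 1.70069878e-01,  9.85431418e-01, -1.00858059e-03, -3.72958978e-04]), 'force': array([-0.64980638,  0.1635759 ,  0.1543211 ]), 'ft_torque': array([ 0.0270331 , -0.01510983, -0.02790099]), 'gripper_force': 0.0, 'finger_gap': 0.9973388109128046}
scene {'vfov': 42.6662703024886, 'cx': 314.66592754444184, 'cy': 239.84404285958672, 'xyz': array([-0.29441017, -0.64944685,  1.03283169]), 'attitude': array([ 0.82294585, -0.37606785,  0.16898466, -0.39086736])} 0.8547373 3.855611
side {'vfov': 45.5847466527878, 'cx': 320.6923233650372, 'cy': 239.58686984844917, 'xyz': array([-0.01895769, -1.13839325,  0.8379877 ]), 'attitude': array([ 0.84129695, -0.18776634,  0.11154107, -0.49449149])} 1.0112629 3.999994
wrist {'vfov': 63.41465484503438, 'cx': 319.4161072266481, 'cy': 241.1298154664756, 'xyz': array([0.14089131, 0.61252032, 0.37290941]), 'attitude': array([0.80798109, 0.57096264, 0.08304141, 0.11946692])} 0.06062701 1.2448766
```

View pics/scene0.png

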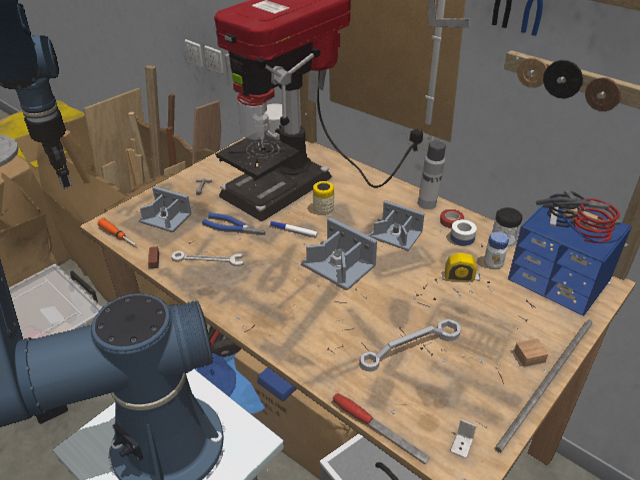

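View pics/side0.png

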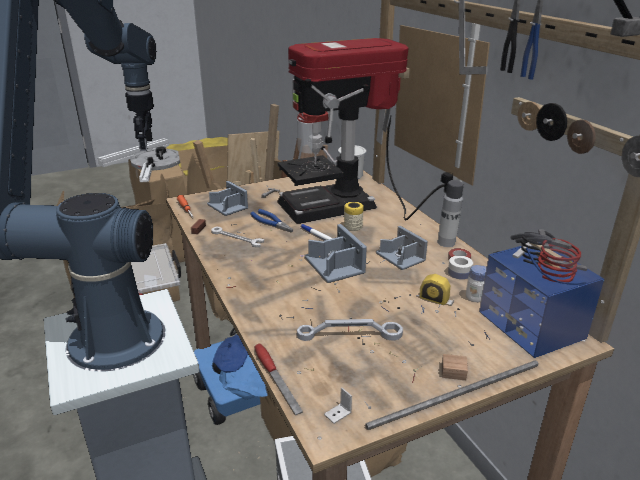

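The scene view shows the wrench with its big ring at (448,330) and its small ring at (370,360). The largest foot is at (340,255), with smaller feet at (165,208) and (398,225). Next I'll measure the wrench and the foot.

```bash
cat > h.py <<'E'
import numpy as np,cv2
from scipy.spatial.transform import Rotation as R
def cloud(c,d):
    f=240/np.tan(np.radians(c["vfov"]/2)); v,u=np.mgrid[:480,:640]
    P=np.dstack([(u-c["cx"])/f*d,(v-c["cy"])/f*d,d])
    return P@R.from_quat(c["attitude"]).as_matrix().T+c["xyz"]
def ray(c,u,v,z):
    f=240/np.tan(np.radians(c["vfov"]/2))
    r=R.from_quat(c["attitude"]).as_matrix()@np.array([(u-c["cx"])/f,(v-c["cy"])/f,1])
    return c["xyz"]+r*(z-c["xyz"][2])/r[2]
E
python3 - <<'E'
from station import *
from h import *
for n,wb,fb in(("scene",(350,310,475,380),(295,212,385,292)),("side",(290,312,410,345),(300,222,372,284))):
    z=np.load(f"/tmp/{n}0.npz");c=get_calibration(n);P=cloud(c,z["d"]);p=z["p"]
    for nm,b in(("w",wb),("f",fb)):
        Q=P[b[1]:b[3],b[0]:b[2]].reshape(-1,3);C=p[b[1]:b[3],b[0]:b[2]].reshape(-1,3).astype(int)
        print(n,nm,"bench z",np.median(Q[:,2][np.abs(Q[:,2])<.008]))
        if nm=="w":
            # tops of rings at z~16 ; shank top 41
            m=(Q[:,2]>.010)&(Q[:,2]<.06);q=Q[m]
            sh=q[q[:,2]>.034];print(" shank n",len(sh),sh.mean(0),np.percentile(sh[:,2],[5,50,95]))
            mu=q[:,:2].mean(0);_,_,V=np.linalg.svd(q[:,:2]-mu);a=V[0];s=(q[:,:2]-mu)@a
            print(" axis",a,"ends",mu+a*s.min(),mu+a*s.max(),"len",np.ptp(s))
        else:
            for lo,hi in((.008,.016),(.030,.034),(.034,.039),(.041,.049),(.060,.070),(.075,.095)):
                q=Q[(Q[:,2]>lo)&(Q[:,2]<hi)]
                if len(q)<5: continue
                r=cv2.minAreaRect((q[:,:2]*1000).astype(np.float32));print(" z",lo,hi,len(q),r,cv2.boxPoints(r).round().tolist())
    for nm,b in(("w",wb),("f",fb)):
        cv2.imwrite(f"pics/{n}_{nm}.png",cv2.resize(p[b[1]:b[3],b[0]:b[2],::-1],None,fx=6,fy=6,interpolation=2))
E
```

```text
scene w bench z 0.0009231540889080847
 shank n 309 [ 0.48480046 -0.21164072  0.04015768] [0.03506069 0.04027841 0.04430554]
 axis [-0.92028042  0.39125943] ends [ 0.60420613 -0.26247043] [ 0.37916292 -0.16679277] len 0.24453764511811163
scene f bench z 0.0011222650541493628
 z 0.008 0.016 1109 ((635.3952026367188, 117.5560073852539), (291.1558837890625, 239.39219665527344), 30.87580680847168) [[449.0, 146.0], [572.0, -60.0], [822.0, 90.0], [699.0, 295.0]]
 z 0.03 0.034 133 ((673.8787841796875, 73.50660705566406), (146.5525665283203, 268.638671875), 83.0492172241211) [[532.0, 17.0], [798.0, -15.0], [816.0, 130.0], [549.0, 162.0]]
 z 0.034 0.039 170 ((654.0075073242188, 77.37461853027344), (148.5789337158203, 224.1551055908203), 89.09457397460938) [[541.0, 5.0], [765.0, 1.0], [767.0, 150.0], [543.0, 153.0]]
 z 0.041 0.049 306 ((651.6904296875, 78.38534545898438), (221.190673828125, 148.9886474609375), 0.24271437525749207) [[541.0, 152.0], [541.0, 3.0], [763.0, 4.0], [762.0, 153.0]]
 z 0.06 0.07 409 ((594.262939453125, 73.66206359863281), (108.43651580810547, 151.1262664794922), 2.84342
[... 923 characters left out ...]
876220703125, 68.29209899902344), (131.27687072753906, 110.06242370605469), 89.72432708740234) [[542.0, 3.0], [652.0, 2.0], [653.0, 134.0], [542.0, 134.0]]
 z 0.041 0.049 207 ((592.3250122070312, 69.28535461425781), (108.6884994506836, 145.51400756835938), 4.979696273803711) [[532.0, 137.0], [545.0, -8.0], [653.0, 2.0], [640.0, 146.0]]
 z 0.06 0.07 297 ((593.0000610351562, 69.78326416015625), (110.30915069580078, 148.9994354248047), 4.654327392578125) [[532.0, 140.0], [544.0, -9.0], [654.0, 0.0], [642.0, 149.0]]
 z 0.075 0.095 202 ((645.7887573242188, 75.47869110107422), (17.562631607055664, 149.8783416748047), 0.35900840163230896) [[637.0, 150.0], [637.0, 0.0], [655.0, 1.0], [654.0, 150.0]]
```

View pics/scene_f.png

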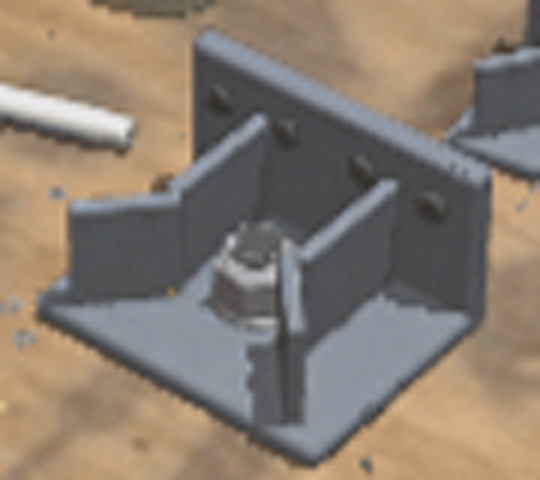

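The crop shows the large foot from its open front, with the nut between the cheeks and the stud end at about (258,240) in the crop. Foot yaw is about 2°. The wrench matches its given length, 245 mm. Next I'll work out the move that puts the wrist camera over the nut.

```bash
cat >> h.py <<'E'
def go(s,pos,head):
    """turn (deg about tool z) done first, then shift in tool axes (mm)"""
    T=R.from_quat(s["tool_rot"]).as_matrix(); h0=np.degrees(np.arctan2(T[1,0],T[0,0]))
    dh=(head-h0+180)%360-180; h=np.radians(head)
    X=np.array([np.cos(h),np.sin(h),0]);Z=np.array([0,0,-1.]);Y=np.cross(Z,X)
    d=np.array(pos)-s["tcp_pos"]
    print("heading",h0.round(2),"tilt",np.degrees(np.arccos(-T[2,2])).round(2),"turn z",(-dh).round(2),"shift",(np.array([X@d,Y@d,Z@d])*1000).round(1))
E
python3 - <<'E'
from station import *
from h import *
s=sense();c=get_calibration("wrist")
T=R.from_quat(s["tool_rot"]);C=R.from_quat(c["attitude"])
print("cam in tool",T.inv().apply(c["xyz"]-s["tcp_pos"]),"axis in tool",T.inv().apply(C.apply([0,0,1])))
# wall detail: top edges of back plate / cheeks from both views
for n,b in(("scene",(295,212,385,292)),("side",(300,222,372,284))):
    z=np.load(f"/tmp/{n}0.npz");k=get_calibration(n);P=cloud(k,z["d"])[b[1]:b[3],b[0]:b[2]].reshape(-1,3)
    q=P[(P[:,2]>.083)&(P[:,2]<.088)];print(n,"back top",q[:,:2].mean(0),np.ptp(q,axis=0)[:2])
    q=P[(P[:,2]>.037)&(P[:,2]<.047)&(np.hypot(P[:,0]-.6,P[:,1]-.077)<.02)];print(n,"stud",len(q),q.mean(0))
go(s,(.53,.078,.26),180)
E
```

```text
cam in tool [ 0.0724632  -0.0003103  -0.13446328] axis in tool [-2.88218021e-01  3.50930489e-05  9.57564813e-01]
scene back top [0.64515595 0.07922084] [0.02254912 0.14938616]
scene stud 60 [0.59138066 0.07690388 0.04267682]
side back top [0.64588256 0.06982327] [0.01642749 0.1475068 ]
side stud 12 [0.59195833 0.08062822 0.04407467]
heading 160.42 tilt 0.1 turn z -19.58 shift [-320.8 -510.4  -21.5]
```

Emit:
{"name": "play_rows", "arguments": {
  "rows": [
    [[0,0,-6.53],[0,0,0],0],
    [[0,0,-6.53],[0,0,0],0],
    [[0,0,-6.53],[0,0,0],0],
    [[0,0,0],[-16,-34,0],0],
    [[0,0,0],[-16,-34,0],0],
    [[0,0,0],[-16,-34,0],0],
    [[0,0,0],[-16,-34,0],0],
    [[0,0,0],[-16,-34,0],0],
    [[0,0,0],[-16,-34,0],0],
    [[0,0,0],[-16,-34,0],0],
    [[0,0,0],[-16,-34,0],0],
    [[0,0,0],[-16,-34,0],0]
  ]
}}

```text
t: 1.15
tcp_pos: [0.3537, 0.2812, 0.2393]
tool_rot: [-0.0, 1.0, -0.0, -0.0]
force: [0.3, -0.7, 0.0]
finger_gap: 1.003
gripper_force: 0.0
```

Emit:
{"name": "play_rows", "arguments": {
  "rows": [
    [[0,0,0],[-16,-34,0],0],
    [[0,0,0],[-16,-34,0],0],
    [[0,0,0],[-16,-34,0],0],
    [[0,0,0],[-16,-34,0],0],
    [[0,0,0],[-16,-34,0],0],
    [[0,0,0],[-16,-34,0],0],
    [[0,0,0],[-30,0,12],0],
    [[0,0,0],[-30,0,12],0],
    [[0,0,0],[-30,0,12],0],
    [[0,0,0],[-30,0,12],0],
    [[0,0,0],[-30,0,12],0],
    [[0,0,0],[0,0,0],0]
  ]
}}

```text
t: 2.15
tcp_pos: [0.6044, 0.078, 0.1765]
tool_rot: [0.0, 1.0, -0.0, 0.001]
force: [0.0, 0.1, 1.3]
finger_gap: 1.002
gripper_force: 0.0
```

Run:
```python
from station import *
from h import *
s=sense();print(s["t"],s["tcp_pos"],s["qd"].max());c=get_calibration("wrist");p,d=snapshot("wrist")
np.savez("/tmp/wr1.npz",p=p,d=d,**{k:c[k] for k in c})
cv2.imwrite("pics/wr1.png",p[:,:,::-1]);go(s,(.60,.078,.18),180)
P=cloud(c,d)
for lo,hi in((.010,.014),(.034,.040),(.041,.048),(.060,.068),(.080,.090)):
    m=(P[...,2]>lo)&(P[...,2]<hi)&(d>.1)&(abs(P[...,0]-.6)<.12)&(abs(P[...,1]-.077)<.12);q=P[m]
    if len(q)>20: r=cv2.minAreaRect((q[:,:2]*1000).astype(np.float32));print(lo,len(q),np.median(q[:,2]),cv2.boxPoints(r).round(1).tolist())
```

```text
2.15 [0.60444958 0.07804318 0.17652677] 0.10175368854917005
heading 179.95 tilt 0.15 turn z -0.05 shift [ 4.4 -0.  -3.5]
0.01 16722 0.011877834051114089 [[538.4000244140625, 0.8999999761581421], [653.5999755859375, 0.8999999761581421], [653.5999755859375, 196.8000030517578], [538.5, 196.89999389648438]]
0.034 1713 0.03647967488013887 [[543.4000244140625, 149.1999969482422], [545.5, 1.7999999523162842], [645.0999755859375, 3.200000047683716], [643.0, 150.60000610351562]]
0.041 1707 0.04457628464321062 [[543.0999755859375, 149.0], [545.5, 1.2999999523162842], [645.2999877929688, 2.9000000953674316], [642.9000244140625, 150.60000610351562]]
0.06 5338 0.06461528865245379 [[543.0, 148.39999389648438], [545.7000122070312, 1.0], [645.2999877929688, 2.9000000953674316], [642.5999755859375, 150.1999969482422]]
0.08 4594 0.08433548407360002 [[640.5, 151.6999969482422], [643.0999755859375, 1.5], [657.5, 1.7999999523162842], [654.7999877929688, 151.89999389648438]]
```

View pics/wr1.png

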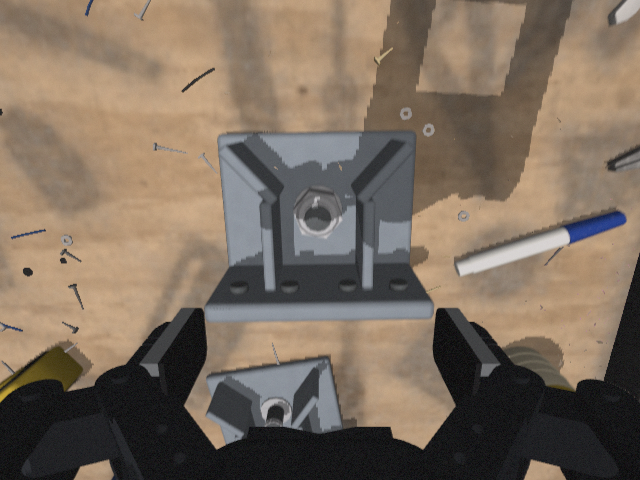

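The wrist view has the foot upright, with the nut and stud at about (318,212). I'll rectify a crop of the nut at its chamfer height to read where the corners point.

Run:
```python
from h import *
z=np.load("/tmp/wr1.npz");c={k:z[k] for k in("vfov","cx","cy","xyz","attitude")};P=cloud(c,z["d"])
m=(P[...,2]>.042)&(P[...,2]<.05)&(np.hypot(P[...,0]-.596,P[...,1]-.076)<.02);q=P[m];print("stud top",len(q),np.median(q,axis=0),cv2.minEnclosingCircle((q[:,:2]*1000).astype(np.float32)))
m=(P[...,2]>.03)&(P[...,2]<.0385)&(np.hypot(P[...,0]-.596,P[...,1]-.076)<.025);q=P[m]
h=cv2.convexHull((q[:,:2]*1000).astype(np.float32))[:,0];print("nut",len(q),cv2.minEnclosingCircle(h))
ctr=np.array(cv2.minEnclosingCircle(h)[0]);a=h-ctr;print(np.c_[np.degrees(np.arctan2(a[:,1],a[:,0])),np.hypot(a[:,0],a[:,1])].round(1).tolist())
# rectified: image u right = -y world, v down = -x world, 10 px/mm, plane z=.0345 centre (.596,.076)
cam=c["xyz"];f=240/np.tan(np.radians(c["vfov"]/2));M=R.from_quat(c["attitude"]).as_matrix()
src=[];dst=[(0,0),(599,0),(599,599),(0,599)]
for u,v in dst:
    w=np.array([.596-(v-300)/10000,.076-(u-300)/10000,.0345]);k=M.T@(w-cam);src.append((f*k[0]/k[2]+c["cx"],f*k[1]/k[2]+c["cy"]))
H=cv2.getPerspectiveTransform(np.float32(src),np.float32(dst))
im=cv2.warpPerspective(z["p"][:,:,::-1],H,(600,600),flags=cv2.INTER_CUBIC);im=cv2.convertScaleAbs(im,alpha=1.5)
cv2.imwrite("pics/nut.png",im)
```

```text
stud top 691 [0.59615988 0.0757278  0.04461917] ((596.5217895507812, 75.95207977294922), 10.649084091186523)
nut 945 ((596.4320068359375, 76.05278015136719), 18.29092025756836)
[[15.4, 17.9], [20.0, 18.3], [25.8, 17.8], [75.6, 17.7], [79.7, 18.3], [123.5, 16.2], [138.6, 17.9], [141.5, 18.1], [168.3, 16.0], [-178.7, 16.2], [-162.4, 17.9], [-160.1, 18.2], [-157.3, 17.9], [-150.6, 17.1], [-105.3, 17.7], [-101.1, 18.3], [-96.5, 18.1], [-82.6, 16.6], [-42.1, 18.3], [-39.2, 18.2], [-29.4, 17.5], [1.1, 16.8]]
```

View pics/nut.png

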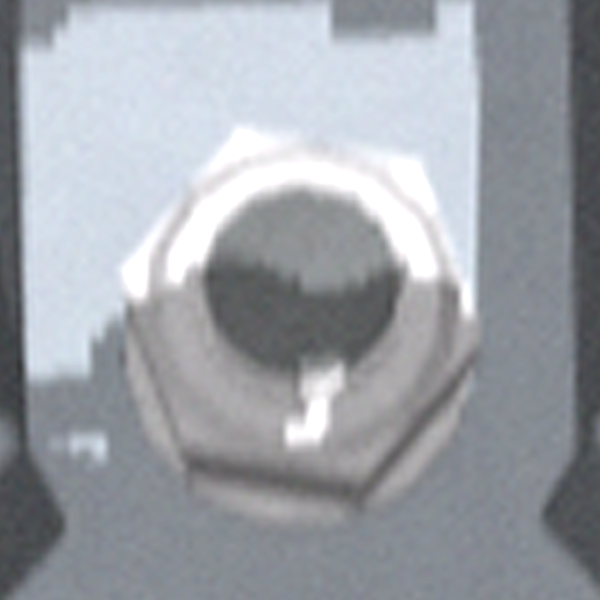

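The rectified crop shows hex corners at world angles of about 20° modulo 60°, with the stud at about (0.5963, 0.0760). So the wrench can be seated at a yaw of 20°. Next I'll move over the wrench.

Emit:
{"name": "play_rows", "arguments": {
  "rows": [
    [[0,0,0],[14.5,-36.6,-4],0],
    [[0,0,0],[14.5,-36.6,-4],0],
    [[0,0,0],[14.5,-36.6,-4],0],
    [[0,0,0],[14.5,-36.6,-4],0],
    [[0,0,0],[14.5,-36.6,-4],0],
    [[0,0,0],[14.5,-36.6,-4],0],
    [[0,0,0],[14.5,-36.6,-4],0],
    [[0,0,0],[14.5,-36.6,-4],0],
    [[0,0,5.75],[0,0,0],0],
    [[0,0,5.75],[0,0,0],0],
    [[0,0,5.75],[0,0,0],0],
    [[0,0,5.75],[0,0,0],0]
  ]
}}

```text
t: 3.2
tcp_pos: [0.4821, -0.2135, 0.2118]
tool_rot: [0.202, 0.979, 0.0, -0.0]
force: [-0.1, 0.2, 0.3]
finger_gap: 0.997
gripper_force: 0.0
```

Emit:
{"name": "play_rows", "arguments": {
  "rows": [
    [[0,0,0],[0,0,0],0],
    [[0,0,0],[0,0,0],0]
  ]
}}

```text
t: 3.37
tcp_pos: [0.4827, -0.2133, 0.2117]
tool_rot: [0.198, 0.98, 0.0, -0.0]
force: [0.4, -0.5, -0.1]
finger_gap: 1.003
gripper_force: 0.0
```

Run:
```python
from station import *
from h import *
s=sense();print(s["t"],s["tcp_pos"]);c=get_calibration("wrist");p,d=snapshot("wrist")
np.savez("/tmp/wr2.npz",p=p,d=d,**{k:c[k] for k in c})
cv2.imwrite("pics/wr2.png",p[:,:,::-1])
P=cloud(c,d);Q=P[(d>.2)&(P[...,2]>.009)&(P[...,2]<.06)]
Q=Q[np.hypot(Q[:,0]-.49,Q[:,1]+.215)<.14]
sh=Q[Q[:,2]>.036];print("shank",len(sh),np.percentile(sh[:,2],[5,50,95]));r=cv2.minAreaRect((sh[:,:2]*1000).astype(np.float32));print(r)
r=cv2.minAreaRect((Q[:,:2]*1000).astype(np.float32));print("all",r,cv2.boxPoints(r).round(1).tolist())
for nm,e in(("big",(.581,-.254)),("small",(.397,-.176))):
    q=Q[(np.hypot(Q[:,0]-e[0],Q[:,1]-e[1])<.032)&(Q[:,2]<.02)];print(nm,len(q),np.median(q[:,2]),cv2.minEnclosingCircle((q[:,:2]*1000).astype(np.float32)))
```

```text
3.3667 [ 0.48270609 -0.21327163  0.21165017]
shank 1994 [0.03798884 0.04049922 0.04181184]
((490.3836364746094, -212.34046936035156), (12.138413429260254, 113.96841430664062), 67.12010192871094)
all ((493.7143249511719, -215.24313354492188), (49.65998077392578, 244.46376037597656), 67.6297836303711) [[371.20001220703125, -191.6999969482422], [597.2999877929688, -284.70001220703125], [616.2000122070312, -238.8000030517578], [390.1000061035156, -145.8000030517578]]
big 1199 0.015612419137630396 ((583.4866333007812, -252.49722290039062), 25.649566650390625)
small 1275 0.015949847691397956 ((403.11846923828125, -174.3783416748047), 23.228315353393555)
```

View pics/wr2.png

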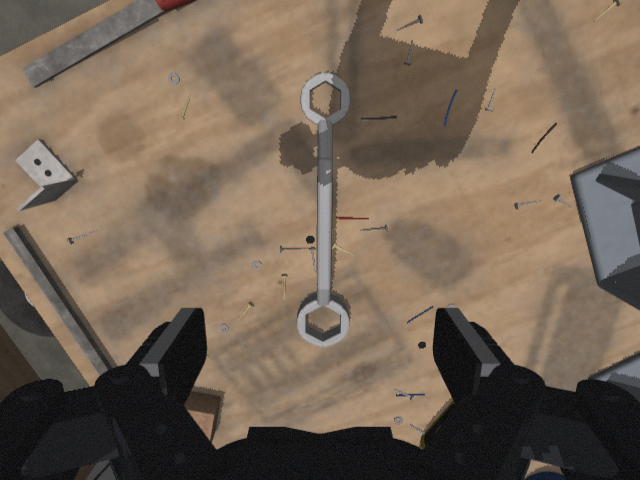

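The wrist view shows the wrench with its big ring at (323,322), its small ring at (324,98) and a vertical shank at column 324, clear of the jaws. I'll descend and grip.

Emit:
{"name": "play_rows", "arguments": {
  "rows": [
    [[0,0,0],[-7.4,3.7,28],0],
    [[0,0,0],[0,0,28],0],
    [[0,0,0],[0,0,28],0],
    [[0,0,0],[0,0,28],0],
    [[0,0,0],[0,0,28],0],
    [[0,0,0],[0,0,20],0],
    [[0,0,0],[0,0,15],0],
    [[0,0,0],[0,0,10],0],
    [[0,0,0],[0,0,3.7],0],
    [[0,0,0],[0,0,0],0],
    [[0,0,0],[0,0,0],0.5],
    [[0,0,0],[0,0,0],0.7]
  ],
  "grip_force": 100
}}

```text
t: 4.42
tcp_pos: [0.4925, -0.2138, 0.0236]
tool_rot: [0.199, 0.98, -0.0, 0.001]
force: [0.4, -0.3, -0.3]
finger_gap: 0.751
gripper_force: 0.0
```

Emit:
{"name": "play_rows", "arguments": {
  "rows": [
    [[0,0,0],[0,0,0],0.8],
    [[0,0,0],[0,0,0],0.9],
    [[0,0,0],[0,0,0],1],
    [[0,0,0],[0,0,0],1],
    [[0,0,0],[0,0,0],1],
    [[0,0,0],[0,0,0],1],
    [[0,0,0],[0,0,0],1]
  ],
  "grip_force": 100
}}

```text
t: 5.0
tcp_pos: [0.4921, -0.2133, 0.0232]
tool_rot: [0.199, 0.98, -0.0, 0.0]
force: [-0.3, 2.4, 5.5]
finger_gap: 0.119
gripper_force: 97.7
```

Emit:
{"name": "play_rows", "arguments": {
  "rows": [
    [[0,0,0],[0,0,-5],1],
    [[0,0,0],[0,0,-15],1],
    [[0,0,0],[0,0,-20],1],
    [[0,0,0],[0,0,-20],1],
    [[0,0,0],[0,0,-20],1],
    [[0,0,0],[0,0,-15],1],
    [[0,0,0],[0,0,-5],1],
    [[0,0,0],[4,10,0],1],
    [[0,0,0],[8,21,0],1],
    [[0,0,0],[9.5,25,0],1],
    [[0,0,0],[9.5,25,0],1],
    [[0,0,0],[9.5,25,0],1]
  ]
}}

```text
t: 6.0
tcp_pos: [0.4943, -0.0979, 0.1211]
tool_rot: [0.2, 0.98, 0.001, -0.002]
force: [1.3, 0.0, -3.6]
finger_gap: 0.117
gripper_force: 97.8
```

Emit:
{"name": "play_rows", "arguments": {
  "rows": [
    [[0,0,0],[9.5,25,0],1],
    [[0,0,0],[9.5,25,0],1],
    [[0,0,0],[9.5,25,0],1],
    [[0,0,0],[9.5,25,0],1],
    [[0,0,0],[8,21,0],1],
    [[0,0,-5],[3.3,12.2,0],1],
    [[0,0,-6],[0,0,0],1],
    [[0,0,-6],[0,0,0],1],
    [[0,0,-6],[0,0,0],1],
    [[0,0,-6],[0,0,0],1],
    [[0,0,-6],[0,0,0],1],
    [[0,0,-5],[0,0,0],1]
  ]
}}

```text
t: 7.0
tcp_pos: [0.5008, 0.0427, 0.1211]
tool_rot: [-0.151, 0.989, 0.001, -0.002]
force: [-0.4, -0.3, -1.8]
finger_gap: 0.12
gripper_force: 97.9
```

Emit:
{"name": "play_rows", "arguments": {
  "rows": [
    [[0,0,-3],[0,0,0],1],
    [[0,0,0],[0,0,0],1],
    [[0,0,0],[0,0,0],1]
  ]
}}

```text
t: 7.25
tcp_pos: [0.5013, 0.0424, 0.1215]
tool_rot: [-0.173, 0.985, 0.0, -0.001]
force: [-0.1, 0.0, -3.1]
finger_gap: 0.12
gripper_force: 97.9
```

```bash
cat > look.py <<'E'
from station import *
from h import *
import sys
s=sense();print(s["t"],s["tcp_pos"],s["force"].round(1),s["ft_torque"].round(2))
T=R.from_quat(s["tool_rot"]).as_matrix();z0=s["tcp_pos"][2]-.0235;print("est ring z",z0.round(4))
e=s["tcp_pos"][:2]-T[:2,0]*.0994
for n in("scene","side"):
    c=get_calibration(n);p,d=snapshot(n);P=cloud(c,d)
    m=(np.hypot(P[...,0]-e[0],P[...,1]-e[1])<.034)&(abs(P[...,2]-z0-.015)<.010)&(d>.3);q=P[m]
    print(n,len(q),cv2.minEnclosingCircle((q[:,:2]*1000).astype(np.float32)) if len(q)>20 else "",np.percentile(q[:,2],[5,50,95]) if len(q) else "")
    cv2.imwrite(f"pics/{n}_{sys.argv[1]}.png",cv2.resize(p[200:300,280:400,::-1],None,fx=5,fy=5,interpolation=2))
print("est ring",e,"stud .5963 .0760")
go(s,(.5963-.0994*np.cos(np.radians(float(sys.argv[2]))),.0760-.0994*np.sin(np.radians(float(sys.argv[2]))),s["tcp_pos"][2]),180+float(sys.argv[2]))
E
python3 look.py a 20
```

```text
7.25 [0.50132329 0.04243989 0.12149758] [-0.1  0.  -3.1] [ 0.02 -0.01  0.02]
est ring z 0.098
scene 12  [0.10341138 0.10466745 0.11883091]
side 153 ((591.56640625, 72.9434814453125), 28.38663673400879) [0.10390217 0.1118439  0.11602009]
est ring [0.59476236 0.0763432 ] stud .5963 .0760
heading -160.06 tilt 0.17 turn z -0.06 shift [-1.3 -0.9  0. ]
```

Emit:
{"name": "play_rows", "arguments": {
  "rows": [
    [[0,0,0],[-1.3,-0.9,5],1],
    [[0,0,0],[0,0,10],1],
    [[0,0,0],[0,0,10],1],
    [[0,0,0],[0,0,10],1],
    [[0,0,0],[0,0,8],1],
    [[0,0,0],[0,0,4],1],
    [[0,0,0],[0,0,0],1],
    [[0,0,0],[0,0,0],1]
  ]
}}

```text
t: 8.02
tcp_pos: [0.5039, 0.0415, 0.0751]
tool_rot: [-0.174, 0.985, 0.0, -0.0]
force: [0.5, -1.3, -1.9]
finger_gap: 0.117
gripper_force: 97.9
```

```bash
python3 look.py b 20
```

```text
8.0167 [0.50391272 0.04146294 0.07512389] [ 0.5 -1.3 -1.9] [-0.03 -0.01  0.  ]
est ring z 0.0516
scene 23 ((591.1123657226562, 56.96729278564453), 22.496234893798828) [0.05967125 0.06748749 0.07543904]
side 173 ((597.7760009765625, 75.18920135498047), 33.78981399536133) [0.05873794 0.06540114 0.07052341]
est ring [0.59731612 0.07546526] stud .5963 .0760
heading -160.0 tilt 0.05 turn z 0.0 shift [0.8 0.9 0. ]
```

View pics/side_b.png

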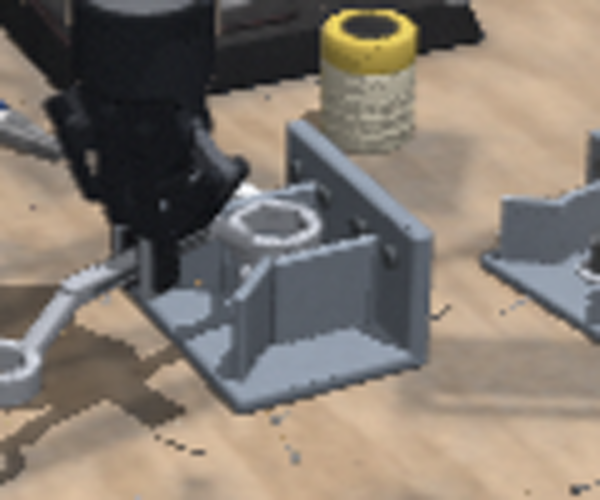

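The side view shows the ring level above the nut, with its hole over the stud at about (275,222) in the crop. I'll lower it in small steps and watch the force.

Emit:
{"name": "play_rows", "arguments": {
  "rows": [
    [[0,0,0],[0.8,0.9,4],1],
    [[0,0,0],[0,0,4],1],
    [[0,0,0],[0,0,4],1],
    [[0,0,0],[0,0,1.5],1],
    [[0,0,0],[0,0,0],1],
    [[0,0,0],[0,0,0],1]
  ]
}}

```text
t: 8.62
tcp_pos: [0.503, 0.042, 0.0619]
tool_rot: [-0.174, 0.985, 0.0, -0.0]
force: [0.8, 0.2, -2.0]
finger_gap: 0.118
gripper_force: 97.9
```

Emit:
{"name": "play_rows", "arguments": {
  "rows": [
    [[0,0,0],[0,0,1],1],
    [[0,0,0],[0,0,1],1],
    [[0,0,0],[0,0,0],1]
  ]
}}

```text
t: 8.87
tcp_pos: [0.503, 0.042, 0.06]
tool_rot: [-0.174, 0.985, 0.0, -0.0]
force: [1.0, 0.4, -1.8]
finger_gap: 0.121
gripper_force: 97.9
```

Emit:
{"name": "play_rows", "arguments": {
  "rows": [
    [[0,0,0],[0,0,1],1],
    [[0,0,0],[0,0,1],1],
    [[0,0,0],[0,0,0],1]
  ]
}}

```text
t: 9.12
tcp_pos: [0.503, 0.042, 0.058]
tool_rot: [-0.174, 0.985, 0.0, -0.0]
force: [-0.6, 0.8, -3.0]
finger_gap: 0.118
gripper_force: 97.9
```

Emit:
{"name": "play_rows", "arguments": {
  "rows": [
    [[0,0,0],[0,0,1],1],
    [[0,0,0],[0,0,1],1],
    [[0,0,0],[0,0,0],1]
  ]
}}

```text
t: 9.37
tcp_pos: [0.5029, 0.042, 0.0559]
tool_rot: [-0.174, 0.985, 0.0, -0.0]
force: [-0.3, -0.3, -1.1]
finger_gap: 0.122
gripper_force: 97.9
```

Emit:
{"name": "play_rows", "arguments": {
  "rows": [
    [[0,0,0],[0,0,1],1],
    [[0,0,0],[0,0,1],1],
    [[0,0,0],[0,0,0],1]
  ]
}}

```text
t: 9.62
tcp_pos: [0.5029, 0.042, 0.0539]
tool_rot: [-0.174, 0.985, 0.0, -0.0]
force: [0.1, -0.4, -2.4]
finger_gap: 0.116
gripper_force: 97.9
```

Emit:
{"name": "play_rows", "arguments": {
  "rows": [
    [[0,0,0],[0,0,1],1],
    [[0,0,0],[0,0,1],1],
    [[0,0,0],[0,0,0],1]
  ]
}}

```text
t: 9.87
tcp_pos: [0.5029, 0.042, 0.0519]
tool_rot: [-0.174, 0.985, 0.0, -0.0]
force: [0.4, -0.2, -3.3]
finger_gap: 0.116
gripper_force: 97.9
```

The ring has slid past the chamfer with no contact. I'll lower it to about 4 mm above full seat.

Emit:
{"name": "play_rows", "arguments": {
  "rows": [
    [[0,0,0],[0,0,1.5],1],
    [[0,0,0],[0,0,1.5],1],
    [[0,0,0],[0,0,1.5],1],
    [[0,0,0],[0,0,1.5],1],
    [[0,0,0],[0,0,1.5],1],
    [[0,0,0],[0,0,1.5],1],
    [[0,0,0],[0,0,0],1],
    [[0,0,0],[0,0,0],1]
  ]
}}

```text
t: 10.53
tcp_pos: [0.5024, 0.042, 0.043]
tool_rot: [-0.174, 0.985, 0.0, -0.001]
force: [-1.7, -1.1, 0.5]
finger_gap: 0.118
gripper_force: 98.2
```

```bash
python3 look.py c 20
python3 - <<'E'
# arc rows: rotate clockwise by 2 deg about the ring, 99.4 mm ahead (-x tool); shift in axes before the turn
import numpy as np
for a in(1,2,3,4):
    t=np.radians(a);print(a,"pre",(-99.4*(1-np.cos(t))).round(3),(99.4*np.sin(t)).round(3))
E
```

```text
10.5333 [0.50240801 0.04204752 0.04303553] [-1.7 -1.1  0.5] [-0.09  0.2  -0.  ]
est ring z 0.0195
scene 35 ((593.8857421875, 69.49523162841797), 26.49422264099121) [0.03266856 0.03768152 0.04158836]
side 67 ((597.4237670898438, 75.71151733398438), 33.56462860107422) [0.03017814 0.03668725 0.04354868]
est ring [0.59580634 0.07606365] stud .5963 .0760
heading -159.99 tilt 0.08 turn z 0.01 shift [-0.4 -0.2  0. ]
1 pre -0.015 1.735
2 pre -0.061 3.469
3 pre -0.136 5.202
4 pre -0.242 6.934
```

Emit:
{"name": "play_rows", "arguments": {
  "rows": [
    [[0,0,1],[-0.3,1.74,0],1],
    [[0,0,2],[-0.06,3.47,0],1],
    [[0,0,2],[-0.06,3.47,0],1],
    [[0,0,2],[-0.06,3.47,0],1],
    [[0,0,2],[-0.06,3.47,0],1],
    [[0,0,2],[-0.06,3.47,0],1],
    [[0,0,2],[-0.06,3.47,0],1],
    [[0,0,2],[-0.06,3.47,0],1],
    [[0,0,0],[0,0,0],1]
  ]
}}

```text
t: 11.38
tcp_pos: [0.4973, 0.0677, 0.0432]
tool_rot: [-0.044, 0.999, -0.0, -0.0]
force: [-2.1, -2.2, 0.1]
finger_gap: 0.12
gripper_force: 98.3
```

```bash
cat > st.py <<'E'
from station import *
from h import *
import sys
s=sense();T=R.from_quat(s["tool_rot"]).as_matrix();psi=np.degrees(np.arctan2(-T[1,0],-T[0,0]))
e=s["tcp_pos"][:2]-T[:2,0]*.0994
print("t",s["t"],"psi",psi.round(2),"ring",(e*1000).round(2),"z",(s["tcp_pos"][2]-.0235).round(4),"F",s["force"].round(1),"M",s["ft_torque"].round(2),"ring err in tool x,y",((np.array([.5963,.0760])-e)@T[:2,:2]*1000).round(2))
E
python3 st.py
```

```text
t 11.3833 psi 5.01 ring [596.28  76.42] z 0.0197 F [-2.1 -2.2  0.1] M [-0.39  0.29  0.08] ring err in tool x,y [ 0.02 -0.42]
```

Geometry holds and the turning force is low, so I'll continue the stroke.

Emit:
{"name": "play_rows", "arguments": {
  "rows": [
    [[0,0,2],[-0.06,3.47,0],1],
    [[0,0,2],[-0.06,3.47,0],1],
    [[0,0,2],[-0.06,3.47,0],1],
    [[0,0,2],[-0.06,3.47,0],1],
    [[0,0,2],[-0.06,3.47,0],1],
    [[0,0,2],[-0.06,3.47,0],1],
    [[0,0,2],[-0.06,3.47,0],1],
    [[0,0,2],[-0.06,3.47,0],1],
    [[0,0,2],[-0.06,3.47,0],1],
    [[0,0,2],[-0.06,3.47,0],1],
    [[0,0,0],[0,0,0],1]
  ]
}}

```text
t: 12.3
tcp_pos: [0.5002, 0.1021, 0.0432]
tool_rot: [0.13, 0.991, -0.0, -0.0]
force: [-2.8, -2.4, 1.4]
finger_gap: 0.118
gripper_force: 98.3
```

```bash
python3 st.py
```

```text
t 12.3 psi -14.97 ring [596.22  76.4 ] z 0.0197 F [-2.8 -2.4  1.4] M [-0.37  0.28 -0.02] ring err in tool x,y [-0.18 -0.36]
```

Emit:
{"name": "play_rows", "arguments": {
  "rows": [
    [[0,0,2],[-0.06,3.47,0],1],
    [[0,0,2],[-0.06,3.47,0],1],
    [[0,0,2],[-0.06,3.47,0],1],
    [[0,0,2],[-0.06,3.47,0],1],
    [[0,0,2],[-0.06,3.47,0],1],
    [[0,0,2],[-0.06,3.47,0],1],
    [[0,0,2],[-0.06,3.47,0],1],
    [[0,0,2],[-0.06,3.47,0],1],
    [[0,0,2],[-0.06,3.47,0],1],
    [[0,0,2],[-0.06,3.47,0],1],
    [[0,0,0],[0,0,0],1]
  ]
}}

```text
t: 13.22
tcp_pos: [0.5147, 0.1333, 0.0431]
tool_rot: [0.3, 0.954, -0.0, -0.001]
force: [-2.5, -0.6, 0.8]
finger_gap: 0.116
gripper_force: 98.4
```

```bash
python3 st.py
```

```text
t 13.2167 psi -34.96 ring [596.21  76.32] z 0.0196 F [-2.5 -0.6  0.8] M [-0.31  0.38 -0.1 ] ring err in tool x,y [-0.26 -0.21]
```

Stroke 1 is done at psi −35°. I'll back off the play, lift to clear the nut, and swing back 60°.

Emit:
{"name": "play_rows", "arguments": {
  "rows": [
    [[0,0,-2],[-0.06,-3.47,0],1],
    [[0,0,-2],[-0.06,-3.47,0],1],
    [[0,0,0],[0,0,-1],1],
    [[0,0,0],[0,0,-3],1],
    [[0,0,0],[0,0,-4],1],
    [[0,0,0],[0,0,-4],1],
    [[0,0,0],[0,0,-4],1],
    [[0,0,0],[0,0,-4],1],
    [[0,0,0],[0,0,-2],1],
    [[0,0,0],[0,0,0],1],
    [[0,0,0],[0,0,0],1]
  ]
}}

```text
t: 14.13
tcp_pos: [0.512, 0.1274, 0.0654]
tool_rot: [0.267, 0.964, 0.0, 0.001]
force: [-0.4, 0.5, -2.7]
finger_gap: 0.12
gripper_force: 97.9
```

```bash
python3 st.py
```

```text
t 14.1333 psi -30.99 ring [597.16  76.18] z 0.0419 F [-0.4  0.5 -2.7] M [-0.01 -0.02 -0.02] ring err in tool x,y [ 0.65 -0.6 ]
```

Emit:
{"name": "play_rows", "arguments": {
  "rows": [
    [[0,0,-3],[0.6,-5.6,0],1],
    [[0,0,-5],[-0.38,-8.66,0],1],
    [[0,0,-5],[-0.38,-8.66,0],1],
    [[0,0,-5],[-0.38,-8.66,0],1],
    [[0,0,-5],[-0.38,-8.66,0],1],
    [[0,0,-5],[-0.38,-8.66,0],1],
    [[0,0,-5],[-0.38,-8.66,0],1],
    [[0,0,-5],[-0.38,-8.66,0],1],
    [[0,0,-5],[-0.38,-8.66,0],1],
    [[0,0,-5],[-0.38,-8.66,0],1],
    [[0,0,-5],[-0.38,-8.66,0],1],
    [[0,0,-5],[-0.38,-8.66,0],1]
  ]
}}

```text
t: 15.13
tcp_pos: [0.5072, 0.0307, 0.0649]
tool_rot: [-0.236, 0.972, 0.0, -0.0]
force: [0.9, 0.1, -3.1]
finger_gap: 0.119
gripper_force: 97.9
```

Emit:
{"name": "play_rows", "arguments": {
  "rows": [
    [[0,0,-3],[-0.14,-5.2,0],1],
    [[0,0,0],[0,0,0],1],
    [[0,0,0],[0,0,0],1]
  ]
}}

```text
t: 15.38
tcp_pos: [0.5098, 0.0264, 0.065]
tool_rot: [-0.258, 0.966, 0.0, -0.0]
force: [-0.4, 0.5, -3.4]
finger_gap: 0.119
gripper_force: 97.9
```

```bash
python3 st.py
```

```text
t 15.3833 psi 29.88 ring [596.   75.9] z 0.0415 F [-0.4  0.5 -3.4] M [ 0.02  0.12 -0.02] ring err in tool x,y [-0.31 -0.06]
```

Emit:
{"name": "play_rows", "arguments": {
  "rows": [
    [[0,0,0],[0,0,1.5],1],
    [[0,0,0],[0,0,1.5],1],
    [[0,0,0],[0,0,1.5],1],
    [[0,0,0],[0,0,1],1],
    [[0,0,0],[0,0,0],1]
  ]
}}

```text
t: 15.8
tcp_pos: [0.5095, 0.0268, 0.0593]
tool_rot: [-0.259, 0.966, 0.0, -0.0]
force: [0.6, -0.2, -3.5]
finger_gap: 0.121
gripper_force: 97.9
```

Emit:
{"name": "play_rows", "arguments": {
  "rows": [
    [[0,0,0],[0,0,1],1],
    [[0,0,0],[0,0,1],1],
    [[0,0,0],[0,0,0],1]
  ]
}}

```text
t: 16.05
tcp_pos: [0.5098, 0.0266, 0.0575]
tool_rot: [-0.259, 0.966, 0.0, -0.0]
force: [-0.3, 0.2, -1.8]
finger_gap: 0.121
gripper_force: 97.9
```

Emit:
{"name": "play_rows", "arguments": {
  "rows": [
    [[0,0,0],[0,0,1],1],
    [[0,0,0],[0,0,1],1],
    [[0,0,0],[0,0,0],1]
  ]
}}

```text
t: 16.3
tcp_pos: [0.5099, 0.0266, 0.0555]
tool_rot: [-0.259, 0.966, -0.0, 0.0]
force: [-0.1, 0.1, -2.7]
finger_gap: 0.117
gripper_force: 97.9
```

Emit:
{"name": "play_rows", "arguments": {
  "rows": [
    [[0,0,0],[0,0,1],1],
    [[0,0,0],[0,0,1],1],
    [[0,0,0],[0,0,0],1]
  ]
}}

```text
t: 16.55
tcp_pos: [0.5099, 0.0265, 0.0535]
tool_rot: [-0.259, 0.966, -0.0, 0.0]
force: [-0.3, 1.0, -2.4]
finger_gap: 0.12
gripper_force: 97.9
```

Emit:
{"name": "play_rows", "arguments": {
  "rows": [
    [[0,0,0],[0,0,1.2],1],
    [[0,0,0],[0,0,1.2],1],
    [[0,0,0],[0,0,1.2],1],
    [[0,0,0],[0,0,0],1]
  ]
}}

```text
t: 16.88
tcp_pos: [0.5098, 0.0265, 0.0498]
tool_rot: [-0.259, 0.966, 0.0, 0.0]
force: [0.2, 1.1, -1.9]
finger_gap: 0.12
gripper_force: 97.9
```

Emit:
{"name": "play_rows", "arguments": {
  "rows": [
    [[0,0,0],[0,0,1.3],1],
    [[0,0,0],[0,0,1.3],1],
    [[0,0,0],[0,0,1.3],1],
    [[0,0,0],[0,0,1.3],1],
    [[0,0,0],[0,0,1.3],1],
    [[0,0,0],[0,0,0],1]
  ]
}}

```text
t: 17.38
tcp_pos: [0.5097, 0.0265, 0.0434]
tool_rot: [-0.259, 0.966, 0.0, -0.0]
force: [0.5, 1.0, -1.8]
finger_gap: 0.121
gripper_force: 98.0
```

```bash
python3 st.py
```

```text
t 17.3833 psi 30.01 ring [595.78  76.23] z 0.0199 F [ 0.5  1.  -1.8] M [ 0.23 -0.14  0.06] ring err in tool x,y [-0.34 -0.45]
```

Seated again with no contact. Now stroke 2, slowing towards the possible stop.

Emit:
{"name": "play_rows", "arguments": {
  "rows": [
    [[0,0,1],[-0.02,1.74,0],1],
    [[0,0,2],[-0.06,3.47,0],1],
    [[0,0,2],[-0.06,3.47,0],1],
    [[0,0,2],[-0.06,3.47,0],1],
    [[0,0,2],[-0.06,3.47,0],1],
    [[0,0,2],[-0.06,3.47,0],1],
    [[0,0,2],[-0.06,3.47,0],1],
    [[0,0,2],[-0.06,3.47,0],1],
    [[0,0,2],[-0.06,3.47,0],1],
    [[0,0,2],[-0.06,3.47,0],1],
    [[0,0,2],[-0.06,3.47,0],1],
    [[0,0,2],[-0.06,3.47,0],1]
  ]
}}

```text
t: 18.38
tcp_pos: [0.4977, 0.0638, 0.0437]
tool_rot: [-0.061, 0.998, -0.001, 0.001]
force: [-0.1, -2.0, -0.8]
finger_gap: 0.118
gripper_force: 98.1
```

```bash
python3 st.py
```

```text
t 18.3833 psi 6.96 ring [596.33  75.89] z 0.0202 F [-0.1 -2.  -0.8] M [-0.32 -0.19  0.25] ring err in tool x,y [0.02 0.11]
```

Emit:
{"name": "play_rows", "arguments": {
  "rows": [
    [[0,0,2],[-0.06,3.47,0],1],
    [[0,0,2],[-0.06,3.47,0],1],
    [[0,0,2],[-0.06,3.47,0],1],
    [[0,0,2],[-0.06,3.47,0],1],
    [[0,0,2],[-0.06,3.47,0],1],
    [[0,0,2],[-0.06,3.47,0],1],
    [[0,0,2],[-0.06,3.47,0],1],
    [[0,0,2],[-0.06,3.47,0],1],
    [[0,0,2],[-0.06,3.47,0],1],
    [[0,0,2],[-0.06,3.47,0],1],
    [[0,0,1],[-0.02,1.74,0],1],
    [[0,0,0],[0,0,0],1]
  ]
}}

```text
t: 19.38
tcp_pos: [0.4997, 0.1002, 0.0437]
tool_rot: [0.122, 0.993, -0.0, 0.0]
force: [-0.6, -2.5, -1.3]
finger_gap: 0.121
gripper_force: 98.1
```

```bash
python3 st.py
```

```text
t 19.3833 psi -13.98 ring [596.17  76.19] z 0.0202 F [-0.6 -2.5 -1.3] M [-0.5  -0.14  0.05] ring err in tool x,y [-0.17 -0.15]
```

Emit:
{"name": "play_rows", "arguments": {
  "rows": [
    [[0,0,2],[-0.06,3.47,0],1],
    [[0,0,2],[-0.06,3.47,0],1],
    [[0,0,2],[-0.06,3.47,0],1],
    [[0,0,1],[-0.02,1.74,0],1],
    [[0,0,1],[-0.02,1.74,0],1],
    [[0,0,0],[0,0,0],1]
  ]
}}

```text
t: 19.88
tcp_pos: [0.5039, 0.1134, 0.0436]
tool_rot: [0.191, 0.982, -0.0, 0.0]
force: [0.3, -3.1, -1.0]
finger_gap: 0.121
gripper_force: 98.1
```

Emit:
{"name": "play_rows", "arguments": {
  "rows": [
    [[0,0,1],[-0.02,1.74,0],1],
    [[0,0,1],[-0.02,1.74,0],1],
    [[0,0,0],[0,0,0],1]
  ]
}}

```text
t: 20.13
tcp_pos: [0.5053, 0.1167, 0.0435]
tool_rot: [0.208, 0.978, -0.0, 0.0]
force: [1.4, -3.8, -0.6]
finger_gap: 0.117
gripper_force: 98.1
```

Emit:
{"name": "play_rows", "arguments": {
  "rows": [
    [[0,0,1],[-0.02,1.74,0],1],
    [[0,0,1],[-0.02,1.74,0],1],
    [[0,0,0],[0,0,0],1]
  ]
}}

```text
t: 20.38
tcp_pos: [0.5068, 0.12, 0.0435]
tool_rot: [0.225, 0.974, 0.0, 0.0]
force: [0.5, -3.8, -0.5]
finger_gap: 0.122
gripper_force: 98.1
```

```bash
python3 st.py
```

```text
t 20.3833 psi -26.05 ring [596.12  76.32] z 0.02 F [ 0.5 -3.8 -0.5] M [-0.72 -0.22  0.04] ring err in tool x,y [-0.3 -0.2]
```

Emit:
{"name": "play_rows", "arguments": {
  "rows": [
    [[0,0,1],[-0.02,1.74,0],1],
    [[0,0,1],[-0.02,1.74,0],1],
    [[0,0,0],[0,0,0],1]
  ]
}}

```text
t: 20.63
tcp_pos: [0.5084, 0.1231, 0.0435]
tool_rot: [0.242, 0.97, 0.0, 0.0]
force: [0.6, -4.0, -0.7]
finger_gap: 0.124
gripper_force: 98.1
```

Emit:
{"name": "play_rows", "arguments": {
  "rows": [
    [[0,0,1],[-0.02,1.74,0],1],
    [[0,0,1],[-0.02,1.74,0],1],
    [[0,0,0],[0,0,0],1]
  ]
}}

```text
t: 20.88
tcp_pos: [0.5101, 0.1261, 0.0435]
tool_rot: [0.259, 0.966, 0.0, 0.0]
force: [0.9, -5.5, -0.6]
finger_gap: 0.12
gripper_force: 98.1
```

Emit:
{"name": "play_rows", "arguments": {
  "rows": [
    [[0,0,1],[-0.02,1.74,0],1],
    [[0,0,1],[-0.02,1.74,0],1],
    [[0,0,0],[0,0,0],1]
  ]
}}

```text
t: 21.13
tcp_pos: [0.5119, 0.1291, 0.0435]
tool_rot: [0.276, 0.961, 0.0, 0.0]
force: [0.8, -5.0, -0.7]
finger_gap: 0.115
gripper_force: 98.1
```

Emit:
{"name": "play_rows", "arguments": {
  "rows": [
    [[0,0,1],[-0.02,1.74,0],1],
    [[0,0,1],[-0.02,1.74,0],1],
    [[0,0,0],[0,0,0],1]
  ]
}}

```text
t: 21.38
tcp_pos: [0.5137, 0.132, 0.0435]
tool_rot: [0.293, 0.956, -0.0, 0.0]
force: [1.6, -5.2, -1.3]
finger_gap: 0.119
gripper_force: 98.1
```

```bash
python3 st.py
```

```text
t 21.3833 psi -34.04 ring [596.1   76.35] z 0.02 F [ 1.6 -5.2 -1.3] M [-0.94 -0.31 -0.07] ring err in tool x,y [-0.36 -0.18]
```

Emit:
{"name": "play_rows", "arguments": {
  "rows": [
    [[0,0,1],[-0.02,1.74,0],1],
    [[0,0,1],[-0.02,1.74,0],1],
    [[0,0,0],[0,0,0],1]
  ]
}}

```text
t: 21.63
tcp_pos: [0.5157, 0.1348, 0.0435]
tool_rot: [0.309, 0.951, -0.0, 0.0]
force: [1.7, -5.6, -1.5]
finger_gap: 0.119
gripper_force: 98.1
```

Emit:
{"name": "play_rows", "arguments": {
  "rows": [
    [[0,0,1],[-0.02,1.74,0],1],
    [[0,0,0],[0,0,0],1],
    [[0,0,0],[0,0,0],1]
  ]
}}

```text
t: 21.88
tcp_pos: [0.5167, 0.1361, 0.0435]
tool_rot: [0.317, 0.948, 0.0, 0.0]
force: [1.2, -5.4, -1.8]
finger_gap: 0.117
gripper_force: 98.1
```

```bash
python3 st.py
```

```text
t 21.8833 psi -36.99 ring [596.06  76.31] z 0.02 F [ 1.2 -5.4 -1.8] M [-0.87 -0.3   0.01] ring err in tool x,y [-0.38 -0.11]
```

No stop felt yet, so a third stroke is needed. I'll back off, lift and swing back.

Emit:
{"name": "play_rows", "arguments": {
  "rows": [
    [[0,0,-2],[-0.06,-3.47,0],1],
    [[0,0,-2.5],[-0.09,-4.33,0],1],
    [[0,0,0],[0,0,-1],1],
    [[0,0,0],[0,0,-3],1],
    [[0,0,0],[0,0,-4],1],
    [[0,0,0],[0,0,-4],1],
    [[0,0,0],[0,0,-4],1],
    [[0,0,0],[0,0,-4],1],
    [[0,0,0],[0,0,-2],1],
    [[0,0,0],[0,0,0],1],
    [[0,0,0],[0,0,0],1]
  ]
}}

```text
t: 22.8
tcp_pos: [0.5117, 0.13, 0.0657]
tool_rot: [0.28, 0.96, 0.0, -0.0]
force: [0.6, 0.7, -2.5]
finger_gap: 0.122
gripper_force: 97.9
```

```bash
python3 st.py
```

```text
t 22.8 psi -32.49 ring [595.57  76.59] z 0.0422 F [ 0.6  0.7 -2.5] M [ 0.04 -0.03 -0.04] ring err in tool x,y [-0.93 -0.1 ]
```

Emit:
{"name": "play_rows", "arguments": {
  "rows": [
    [[0,0,-3],[-0.8,-5.2,0],1],
    [[0,0,-5],[-0.38,-8.66,0],1],
    [[0,0,-5],[-0.38,-8.66,0],1],
    [[0,0,-5],[-0.38,-8.66,0],1],
    [[0,0,-5],[-0.38,-8.66,0],1],
    [[0,0,-5],[-0.38,-8.66,0],1],
    [[0,0,-5],[-0.38,-8.66,0],1],
    [[0,0,-5],[-0.38,-8.66,0],1],
    [[0,0,-5],[-0.38,-8.66,0],1],
    [[0,0,-5],[-0.38,-8.66,0],1],
    [[0,0,-5],[-0.38,-8.66,0],1],
    [[0,0,-5],[-0.38,-8.66,0],1]
  ]
}}

```text
t: 23.8
tcp_pos: [0.5063, 0.0329, 0.0653]
tool_rot: [-0.223, 0.975, 0.0, -0.001]
force: [0.7, 0.4, -2.8]
finger_gap: 0.122
gripper_force: 97.9
```

Emit:
{"name": "play_rows", "arguments": {
  "rows": [
    [[0,0,-2.5],[-0.09,-4.33,0],1],
    [[0,0,0],[0,0,0],1],
    [[0,0,0],[0,0,0],1]
  ]
}}

```text
t: 24.05
tcp_pos: [0.5085, 0.0293, 0.0653]
tool_rot: [-0.241, 0.971, 0.0, -0.0]
force: [-1.0, 0.9, -2.3]
finger_gap: 0.121
gripper_force: 97.9
```

```bash
python3 st.py
```

```text
t 24.05 psi 27.89 ring [596.35  75.81] z 0.0418 F [-1.   0.9 -2.3] M [ 0.02  0.05 -0.07] ring err in tool x,y [-0.04  0.19]
```

Emit:
{"name": "play_rows", "arguments": {
  "rows": [
    [[0,0,0],[0,0,1.5],1],
    [[0,0,0],[0,0,1.5],1],
    [[0,0,0],[0,0,1.5],1],
    [[0,0,0],[0,0,1.3],1],
    [[0,0,0],[0,0,0],1]
  ]
}}

```text
t: 24.47
tcp_pos: [0.5085, 0.0296, 0.0594]
tool_rot: [-0.242, 0.97, 0.0, -0.0]
force: [0.2, 0.3, -2.3]
finger_gap: 0.118
gripper_force: 97.9
```

Emit:
{"name": "play_rows", "arguments": {
  "rows": [
    [[0,0,0],[0,0,1],1],
    [[0,0,0],[0,0,1],1],
    [[0,0,0],[0,0,0],1]
  ]
}}

```text
t: 24.72
tcp_pos: [0.5087, 0.0294, 0.0576]
tool_rot: [-0.242, 0.97, 0.0, -0.0]
force: [-0.1, 0.4, -2.9]
finger_gap: 0.122
gripper_force: 97.9
```

Emit:
{"name": "play_rows", "arguments": {
  "rows": [
    [[0,0,0],[0,0,1],1],
    [[0,0,0],[0,0,1],1],
    [[0,0,0],[0,0,0],1]
  ]
}}

```text
t: 24.97
tcp_pos: [0.5087, 0.0294, 0.0556]
tool_rot: [-0.242, 0.97, 0.0, -0.0]
force: [-0.5, 1.1, -2.6]
finger_gap: 0.118
gripper_force: 97.9
```

Emit:
{"name": "play_rows", "arguments": {
  "rows": [
    [[0,0,0],[0,0,1],1],
    [[0,0,0],[0,0,1],1],
    [[0,0,0],[0,0,0],1]
  ]
}}

```text
t: 25.22
tcp_pos: [0.5087, 0.0293, 0.0535]
tool_rot: [-0.242, 0.97, 0.0, -0.0]
force: [1.1, -0.2, -2.2]
finger_gap: 0.119
gripper_force: 97.9
```

Emit:
{"name": "play_rows", "arguments": {
  "rows": [
    [[0,0,0],[0,0,1.2],1],
    [[0,0,0],[0,0,1.2],1],
    [[0,0,0],[0,0,1.2],1],
    [[0,0,0],[0,0,0],1]
  ]
}}

```text
t: 25.55
tcp_pos: [0.5087, 0.0293, 0.0499]
tool_rot: [-0.242, 0.97, 0.0, -0.0]
force: [-0.3, 0.6, -2.2]
finger_gap: 0.121
gripper_force: 97.9
```

Emit:
{"name": "play_rows", "arguments": {
  "rows": [
    [[0,0,0],[0,0,1.3],1],
    [[0,0,0],[0,0,1.3],1],
    [[0,0,0],[0,0,1.3],1],
    [[0,0,0],[0,0,1.3],1],
    [[0,0,0],[0,0,1.3],1],
    [[0,0,0],[0,0,0],1]
  ]
}}

```text
t: 26.05
tcp_pos: [0.5085, 0.0293, 0.0435]
tool_rot: [-0.242, 0.97, 0.0, -0.0]
force: [-1.4, 0.1, -0.8]
finger_gap: 0.12
gripper_force: 98.3
```

```bash
python3 st.py
```

```text
t 26.05 psi 28.01 ring [596.23  75.94] z 0.02 F [-1.4  0.1 -0.8] M [0.18 0.05 0.14] ring err in tool x,y [-0.09  0.02]
```

Seated at 28°. I'll creep to the stop in 1° steps.

Emit:
{"name": "play_rows", "arguments": {
  "rows": [
    [[0,0,1],[-0.02,1.74,0],1],
    [[0,0,1],[-0.02,1.74,0],1],
    [[0,0,1],[-0.02,1.74,0],1],
    [[0,0,0],[0,0,0],1]
  ]
}}

```text
t: 26.38
tcp_pos: [0.5062, 0.0344, 0.0437]
tool_rot: [-0.216, 0.976, 0.0, -0.0]
force: [-1.3, 0.1, -0.6]
finger_gap: 0.122
gripper_force: 98.2
```

Emit:
{"name": "play_rows", "arguments": {
  "rows": [
    [[0,0,1],[-0.02,1.74,0],1],
    [[0,0,0],[0,0,0],1]
  ]
}}

```text
t: 26.55
tcp_pos: [0.5056, 0.0359, 0.0437]
tool_rot: [-0.208, 0.978, 0.0, -0.0]
force: [-2.0, -0.1, -0.3]
finger_gap: 0.119
gripper_force: 98.2
```

Emit:
{"name": "play_rows", "arguments": {
  "rows": [
    [[0,0,1],[-0.02,1.74,0],1],
    [[0,0,0],[0,0,0],1]
  ]
}}

```text
t: 26.72
tcp_pos: [0.505, 0.0372, 0.0437]
tool_rot: [-0.199, 0.98, -0.0, -0.0]
force: [-2.2, -1.2, -0.7]
finger_gap: 0.115
gripper_force: 98.3
```

Emit:
{"name": "play_rows", "arguments": {
  "rows": [
    [[0,0,0.5],[0,0.87,0],1],
    [[0,0,0],[0,0,0],1]
  ]
}}

```text
t: 26.88
tcp_pos: [0.5048, 0.0378, 0.0437]
tool_rot: [-0.195, 0.981, -0.0, 0.0]
force: [-1.2, -1.6, -0.7]
finger_gap: 0.117
gripper_force: 98.3
```

```bash
python3 st.py
```

```text
t 26.8833 psi 22.52 ring [596.58  75.92] z 0.0202 F [-1.2 -1.6 -0.7] M [-0.2   0.09  0.25] ring err in tool x,y [0.23 0.18]
```

Emit:
{"name": "play_rows", "arguments": {
  "rows": [
    [[0,0,1],[0,1.74,0],1],
    [[0,0,0],[0,0,0],1]
  ]
}}

```text
t: 27.05
tcp_pos: [0.504, 0.0396, 0.0436]
tool_rot: [-0.186, 0.983, -0.0, 0.0]
force: [-2.2, -2.0, -0.9]
finger_gap: 0.118
gripper_force: 98.3
```

Emit:
{"name": "play_rows", "arguments": {
  "rows": [
    [[0,0,1],[0,1.74,0],1],
    [[0,0,0],[0,0,0],1]
  ]
}}

```text
t: 27.22
tcp_pos: [0.5035, 0.0411, 0.0437]
tool_rot: [-0.178, 0.984, -0.0, 0.0]
force: [-1.8, -3.1, 0.7]
finger_gap: 0.12
gripper_force: 98.3
```

Emit:
{"name": "play_rows", "arguments": {
  "rows": [
    [[0,0,1],[0,1.74,0],1],
    [[0,0,0],[0,0,0],1]
  ]
}}

```text
t: 27.38
tcp_pos: [0.5029, 0.0427, 0.0437]
tool_rot: [-0.169, 0.986, -0.0, 0.0]
force: [-2.5, -3.8, 0.3]
finger_gap: 0.122
gripper_force: 98.4
```

```bash
python3 st.py
```

```text
t 27.3833 psi 19.49 ring [596.6   75.81] z 0.0202 F [-2.5 -3.8  0.3] M [-0.63  0.14  0.4 ] ring err in tool x,y [0.22 0.28]
```

Emit:
{"name": "play_rows", "arguments": {
  "rows": [
    [[0,0,1],[0,1.74,0],1],
    [[0,0,0],[0,0,0],1]
  ]
}}

```text
t: 27.55
tcp_pos: [0.5024, 0.044, 0.0437]
tool_rot: [-0.161, 0.987, -0.001, 0.0]
force: [-1.5, -5.0, 0.2]
finger_gap: 0.117
gripper_force: 98.5
```

Emit:
{"name": "play_rows", "arguments": {
  "rows": [
    [[0,0,1],[0,1.74,0],1],
    [[0,0,0],[0,0,0],1]
  ]
}}

```text
t: 27.72
tcp_pos: [0.5019, 0.0455, 0.0437]
tool_rot: [-0.153, 0.988, -0.001, 0.0]
force: [-1.8, -6.4, 0.6]
finger_gap: 0.123
gripper_force: 98.5
```

Emit:
{"name": "play_rows", "arguments": {
  "rows": [
    [[0,0,1],[0,1.74,0],1],
    [[0,0,0],[0,0,0],1]
  ]
}}

```text
t: 27.88
tcp_pos: [0.5015, 0.0469, 0.0437]
tool_rot: [-0.144, 0.99, -0.001, 0.0]
force: [-2.3, -7.7, 0.1]
finger_gap: 0.12
gripper_force: 98.6
```

```bash
python3 st.py
```

```text
t 27.8833 psi 16.61 ring [596.74  75.34] z 0.0202 F [-2.3 -7.7  0.1] M [-1.16  0.2   0.58] ring err in tool x,y [0.23 0.76]
```

Emit:
{"name": "play_rows", "arguments": {
  "rows": [
    [[0,0,1],[0,1.74,0],1],
    [[0,0,0],[0,0,0],1]
  ]
}}

```text
t: 28.05
tcp_pos: [0.5011, 0.0483, 0.0437]
tool_rot: [-0.136, 0.991, -0.001, 0.0]
force: [-2.3, -8.3, -0.2]
finger_gap: 0.12
gripper_force: 98.7
```

Emit:
{"name": "play_rows", "arguments": {
  "rows": [
    [[0,0,1],[0,1.74,0],1],
    [[0,0,0],[0,0,0],1],
    [[0,0,0],[0,0,0],1]
  ]
}}

```text
t: 28.3
tcp_pos: [0.5007, 0.0496, 0.0437]
tool_rot: [-0.128, 0.992, -0.001, 0.0]
force: [-2.6, -9.4, 0.5]
finger_gap: 0.121
gripper_force: 98.9
```

```bash
python3 st.py
```

```text
t 28.3 psi 14.73 ring [596.85  74.88] z 0.0202 F [-2.6 -9.4  0.5] M [-1.63  0.24  0.79] ring err in tool x,y [0.25 1.22]
```

The force and torque rise linearly from about psi 20°. That is the stop, and the total of about 115° matches 2.0 rad. I'll relax, centre the play, and lift off.

Emit:
{"name": "play_rows", "arguments": {
  "rows": [
    [[0,0,-2],[-0.06,-3.47,0],1],
    [[0,0,-2],[-0.06,-3.47,0],1],
    [[0,0,-2],[-0.06,-3.47,0],1],
    [[0,0,-2],[-0.06,-3.47,0],1],
    [[0,0,-2],[-0.06,-3.47,0],1],
    [[0,0,0],[0,0,0],1],
    [[0,0,0],[0,0,0],1]
  ]
}}

```text
t: 28.88
tcp_pos: [0.5057, 0.0351, 0.0435]
tool_rot: [-0.211, 0.977, 0.0, -0.0]
force: [-2.9, -0.3, 0.1]
finger_gap: 0.117
gripper_force: 98.5
```

```bash
python3 st.py
```

```text
t 28.8833 psi 24.36 ring [596.26  76.15] z 0.02 F [-2.9 -0.3  0.1] M [-0.06  0.19  0.09] ring err in tool x,y [ 0.03 -0.15]
```

Emit:
{"name": "play_rows", "arguments": {
  "rows": [
    [[0,0,0],[0,0,-1],1],
    [[0,0,0],[0,0,-3],1],
    [[0,0,0],[0,0,-4],1],
    [[0,0,0],[0,0,-4],1],
    [[0,0,0],[0,0,-4],1],
    [[0,0,0],[0,0,-4],1],
    [[0,0,0],[0,0,-6],1],
    [[0,0,0],[0,0,-10],1],
    [[0,0,0],[0,0,-15],1],
    [[0,0,0],[0,0,-15],1],
    [[0,0,0],[0,0,-10],1],
    [[0,0,0],[0,0,-4],1]
  ]
}}

```text
t: 29.88
tcp_pos: [0.5071, 0.0347, 0.1257]
tool_rot: [-0.212, 0.977, -0.001, 0.002]
force: [0.3, -0.1, -3.0]
finger_gap: 0.118
gripper_force: 98.1
```

```bash
python3 st.py
python3 - <<'E'
from station import *
from h import *
s=sense();go(s,(.4921,-.2133,s["tcp_pos"][2]),157)
E
```

```text
t 29.8833 psi 24.5 ring [597.5   75.88] z 0.1022 F [ 0.3 -0.1 -3. ] M [-0.    0.02 -0.  ] ring err in tool x,y [1.04 0.61]
heading -155.5 tilt 0.22 turn z 47.5 shift [ -83.1 -234.1    0. ]
```

Emit:
{"name": "play_rows", "arguments": {
  "rows": [
    [[0,0,5.9],[0,0,0],1],
    [[0,0,6],[0,0,0],1],
    [[0,0,6],[0,0,0],1],
    [[0,0,6],[0,0,0],1],
    [[0,0,6],[0,0,0],1],
    [[0,0,6],[0,0,0],1],
    [[0,0,6],[0,0,0],1],
    [[0,0,5.6],[0,0,0],1],
    [[0,0,0],[-4,-12,0],1],
    [[0,0,0],[-8.5,-24,0],1],
    [[0,0,0],[-8.5,-24,0],1],
    [[0,0,0],[-8.5,-24,0],1]
  ]
}}

```text
t: 30.88
tcp_pos: [0.5, -0.0546, 0.1235]
tool_rot: [0.199, 0.98, 0.0, -0.0]
force: [-0.5, 0.1, -2.0]
finger_gap: 0.116
gripper_force: 98.2
```

Emit:
{"name": "play_rows", "arguments": {
  "rows": [
    [[0,0,0],[-8.5,-24,0],1],
    [[0,0,0],[-8.5,-24,0],1],
    [[0,0,0],[-8.5,-24,0],1],
    [[0,0,0],[-8.5,-24,0],1],
    [[0,0,0],[-8.5,-24,0],1],
    [[0,0,0],[-8.5,-24,0],1],
    [[0,0,0],[-2.6,-6,15],1],
    [[0,0,0],[0,0,20],1],
    [[0,0,0],[0,0,20],1],
    [[0,0,0],[0,0,20],1],
    [[0,0,0],[0,0,12],1],
    [[0,0,0],[0,0,5],1]
  ]
}}

```text
t: 31.88
tcp_pos: [0.4898, -0.2124, 0.0296]
tool_rot: [0.2, 0.98, 0.001, -0.002]
force: [-1.0, 0.2, -2.5]
finger_gap: 0.119
gripper_force: 98.1
```

Emit:
{"name": "play_rows", "arguments": {
  "rows": [
    [[0,0,0],[0,0,2],1],
    [[0,0,0],[0,0,2],1],
    [[0,0,0],[0,0,2],1],
    [[0,0,0],[0,0,0],1],
    [[0,0,0],[0,0,0],1]
  ]
}}

```text
t: 32.3
tcp_pos: [0.4915, -0.2132, 0.0262]
tool_rot: [0.199, 0.98, -0.0, 0.001]
force: [-0.1, -0.2, -1.1]
finger_gap: 0.116
gripper_force: 98.1
```

```bash
python3 st.py
```

```text
t 32.3 psi -22.99 ring [ 582.98 -252.07] z 0.0027 F [-0.1 -0.2 -1.1] M [ 0.04 -0.04 -0.  ] ring err in tool x,y [115.85 307.22]
```

Emit:
{"name": "play_rows", "arguments": {
  "rows": [
    [[0,0,0],[0,0,0.8],1],
    [[0,0,0],[0,0,0.8],1],
    [[0,0,0],[0,0,0.8],1],
    [[0,0,0],[0,0,0],1],
    [[0,0,0],[0,0,0],1]
  ]
}}

```text
t: 32.72
tcp_pos: [0.4912, -0.2131, 0.0233]
tool_rot: [0.199, 0.98, -0.0, 0.0]
force: [-0.1, 0.3, -2.0]
finger_gap: 0.12
gripper_force: 98.2
```

```bash
python3 st.py
```

```text
t 32.7167 psi -22.99 ring [ 582.67 -251.96] z -0.0002 F [-0.1  0.3 -2. ] M [-0.   -0.05  0.04] ring err in tool x,y [115.56 307.23]
```

Emit:
{"name": "play_rows", "arguments": {
  "rows": [
    [[0,0,0],[0,0,0.5],1],
    [[0,0,0],[0,0,0],1],
    [[0,0,0],[0,0,0],0.85],
    [[0,0,0],[0,0,0],0.75],
    [[0,0,0],[0,0,0],0.6],
    [[0,0,0],[0,0,0],0.4],
    [[0,0,0],[0,0,0],0.2],
    [[0,0,0],[0,0,0],0],
    [[0,0,0],[0,0,0],0],
    [[0,0,0],[0,0,0],0]
  ],
  "grip_force": 20
}}

```text
t: 33.55
tcp_pos: [0.4911, -0.2131, 0.0227]
tool_rot: [0.199, 0.98, -0.0, 0.0]
force: [-1.0, -0.1, -0.2]
finger_gap: 0.999
gripper_force: 0.0
```

Emit:
{"name": "play_rows", "arguments": {
  "rows": [
    [[0,0,0],[0,0,-10],0],
    [[0,0,0],[0,0,-25],0],
    [[0,0,0],[0,0,-35],0],
    [[0,0,0],[0,0,-35],0],
    [[0,0,0],[0,0,-35],0],
    [[0,0,0],[0,0,-20],0],
    [[0,0,0],[0,0,0],0],
    [[0,0,0],[0,0,0],0]
  ]
}}

```text
t: 34.22
tcp_pos: [0.4916, -0.2134, 0.1847]
tool_rot: [0.199, 0.98, -0.001, 0.002]
force: [-0.9, 0.3, 0.6]
finger_gap: 1.001
gripper_force: 0.0
```

Run:
```python
from station import *
from h import *
s=sense();print(s["t"],s["tcp_pos"]);c=get_calibration("wrist");p,d=snapshot("wrist")
P=cloud(c,d);Q=P[(d>.2)&(P[...,2]>.009)&(P[...,2]<.06)];Q=Q[np.hypot(Q[:,0]-.49,Q[:,1]+.215)<.14]
sh=Q[Q[:,2]>.036];print("shank",np.percentile(sh[:,2],[5,50,95]),cv2.minAreaRect((sh[:,:2]*1000).astype(np.float32)))
for e in((.583,-.2525),(.4,-.174)):
    q=Q[(np.hypot(Q[:,0]-e[0],Q[:,1]-e[1])<.032)&(Q[:,2]<.02)];print(len(q),np.median(q[:,2]),cv2.minEnclosingCircle((q[:,:2]*1000).astype(np.float32)))
go(s,(.6044,.078,.1765),180)
```

```text
34.2167 [ 0.49163407 -0.21340651  0.18465567]
shank [0.03783564 0.04053452 0.04188131] ((490.01446533203125, -212.47488403320312), (12.47577953338623, 111.96446228027344), 66.84959411621094)
1418 0.015648621555706038 ((582.06689453125, -251.93711853027344), 26.2636775970459)
1576 0.01591090312359489 ((402.0651550292969, -176.05361938476562), 23.582988739013672)
heading 157.01 tilt 0.23 turn z -22.99 shift [-112.8  291.4    8.2]
```

The wrench lies flat. There is time left, so I'll check the nut's final angle; at home its corners should be at about 25° modulo 60.

Emit:
{"name": "play_rows", "arguments": {
  "rows": [
    [[0,0,-5.75],[0,0,0],0],
    [[0,0,-5.75],[0,0,0],0],
    [[0,0,-5.75],[0,0,0],0],
    [[0,0,-5.75],[0,0,0],0],
    [[0,0,0],[-14,36.4,1],0],
    [[0,0,0],[-14,36.4,1],0],
    [[0,0,0],[-14,36.4,1],0],
    [[0,0,0],[-14,36.4,1],0],
    [[0,0,0],[-14,36.4,1],0],
    [[0,0,0],[-14,36.4,1],0],
    [[0,0,0],[-14,36.4,1],0],
    [[0,0,0],[-14,36.4,1],0]
  ]
}}

```text
t: 35.27
tcp_pos: [0.6019, 0.0801, 0.1724]
tool_rot: [-0.0, 1.0, 0.0, -0.002]
force: [0.0, -1.4, -0.0]
finger_gap: 1.001
gripper_force: 0.0
```

Emit:
{"name": "play_rows", "arguments": {
  "rows": [
    [[0,0,0],[0,0,0],0],
    [[0,0,0],[0,0,0],0],
    [[0,0,0],[0,0,0],0]
  ]
}}

```text
t: 35.52
tcp_pos: [0.6016, 0.0781, 0.1729]
tool_rot: [-0.0, 1.0, -0.0, -0.002]
force: [-0.4, 0.3, 0.2]
finger_gap: 0.997
gripper_force: 0.0
```

Run:
```python
from station import *
from h import *
s=sense();print(s["t"],s["tcp_pos"]);z=np.load("/tmp/wr1.npz")
c=get_calibration("wrist");p,d=snapshot("wrist")
for nm,k,dd in(("before",z,z["d"]),("after",c,d)):
    P=cloud(k,dd);m=(P[...,2]>.03)&(P[...,2]<.0385)&(np.hypot(P[...,0]-.5963,P[...,1]-.076)<.025);q=P[m]
    a=q[:,:2]-np.array(cv2.minEnclosingCircle((q[:,:2]*1000).astype(np.float32))[0])/1000
    r=np.hypot(a[:,0],a[:,1]);th=np.arctan2(a[:,1],a[:,0]);o=r>.0172
    print(nm,o.sum(),"corner angle mod 60:",np.degrees(np.angle(np.exp(6j*th[o]).mean()))/6%60)
```

```text
35.5167 [0.60161348 0.07808616 0.17287963]
before 49 corner angle mod 60: 20.048317496782857
after 55 corner angle mod 60: 28.51162701677156
```

```bash
python3 -c "
from station import *
print(sign_off())"
```

```text
the job is handed in; nothing more can be done
None
```

The nut is at its stop (about 1.95 rad turned, measured from camera images, plus its unknown start angle) after three strokes with the big ring; the wrench lies flat on the bench clear of the foot, and I handed the job in; no verdict came back.

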